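Park the sensor carrier on the calibration rail

ROBOT

A 6-joint arm with a two-finger parallel gripper is mounted at the origin on the work surface. World frame = base frame: x ahead of the robot, y to its left, z up, the work surface at z = 0. Lengths are in m, angles in rad, forces in N, time in s.
With the tool pointing down it reaches from about 0.25 to 0.725 m from the base axis. Payload 4 kg.
Tool frame: the origin (TCP) lies at the very end of the fingers, on their centre line; the grasp point (between the pads) lies 19 mm behind it; x points along the fingers, y is the direction in which the jaws open and shut, and the axes are right-handed (so a half turn about x gives the same grasp; the last joint's range is limited). The gripper opens to 85 mm and grips with 20 to 120 N. Pads are 22 mm wide; open, the fingers measure 114 mm over their backs; the gripper's body (76 mm by 85 mm) begins 54 mm behind the grasp point. The pads swing forward as they close: fully open they stand 13 mm farther back than shut.
Start: joints at [-1.339, 0.241, 0.005, 1.335, 0, 1.571], TCP at [0.115, -0.487, 0.231] pointing down, gripper open.
Joint ranges: [-2.72, 2.72], [-1.05, 1.87], [-1.09, 1.28], [-1.99, 2.15], [-1.42, 1.44], [-3.14, 3.14]. Speed limits (rad/s): [2.79, 2.79, 3.14, 3.14, 3.14, 3.14].

INTERFACE

Orientations are given as [roll, pitch, yaw] about the fixed x, y, z axes, in that order (R = Rz(yaw) Ry(pitch) Rx(roll)).
In Python, from workcell import env gives the robot as it stands.
- The arm moves only by the shell command python3 -m creep 'ROWS' [FORCE]. ROWS is text: rows parted by semicolons, each of 5 numbers parted by spaces: the shift along the tool's x, y, z in m, then the turn about the tool's x in rad, then the finger opening in m, from 0 to 0.0854. In form: x y z turn fingers; .... A call has 1 to 10 rows; each row is the pose to reach, as a shift and turn from the pose measured when the call began, along the tool's axes at that moment; what a row does not reach only later rows make up. A row lasts 1/10 s, in which the tool goes at most 50 mm and 8.59 degrees, less where a joint would pass 70% of its speed; a pose out of reach is approached as far as the arm can. A call with a gripper value outside its range is refused whole. The fingers move at their own pace and stop on an object; FORCE is the grip in N (left out, the last holds). Time passes only in rows, so rows that repeat a pose let the fingers close. It gives the time, the measured TCP pose, the force and the opening at its end, in the units of the state.
- env.get_state(): the state, without advancing time (a new reading comes with each control period).
- env.capture(name): name is "scene" or "top" or "wrist"; returns a dict with "color" (420x560x3 uint8, red, green, blue), "range_z" (420x560 float32, m along the optical axis (not along the pixel's ray), 0 where there is no reading), "vertical_fov" (degrees; the focal length in pixels is half the picture's height over the tangent of half this angle, whatever the lens; pixels are square), "cx", "cy" (the principal point, pixels), "R" (3x3) and "t" (3): a world point X has camera coordinates R X + t. Camera axes: x right, y down, z forward; pixel columns grow to the right and rows downward; lengths in m; the calibration is good to about 2 mm. A picture is of the moment at which its call begins.
- env.close_job(): hands the job in, once; it reports no verdict.
The state is a dict: "t": time; "joint_positions": joint angles; "qvel": joint speeds; "joint_efforts": joint torques, N m; "tcp_pos": TCP position; "eef_rot": TCP orientation; "wrist_force": force on the tool from outside, world axes, zero at the start; "moment": the same for the moment, N m; "width": opening from 0.0 (shut) to 1.0 (fully open).
Only numpy, scipy, OpenCV 4.12 (cv2) and the standard library are available. Lean on these libraries where they do the work, as an engineer would, in place of code of your own. Each camera call takes 0.05 s, during which the arm holds its last target.

TASK

Take the carrier with the two round pressure sensors off the rail it hangs on, lift it over the end stops and hang it on the next rail, just past that rail's own end stop. Then slide it gently along that rail until it meets the stop block, and lower it fully home into the parking pocket right in front of the block, hanging freely there. Keep it upright, never force the carrier against the rails or the block, and leave the other carrier and everything else on the bench where it is.

Things in the scene. Friction and masses are not known exactly. Their poses are not given: they have to be found in the camera images.
- rail1: First rail, both carriers hang on it: upright flat steel bar 8 mm thick, top edge 150 mm above the table. Origin on the table below the bar's free end; the bar runs 190 mm along the body's -y to a post 164 mm tall; x across the bar, z up. End stop: the last 8 mm at the free end rise 14 mm above the top edge, also 8 mm thick.
- rail2: Next rail, its free end 45 to 75 mm beyond rail1's, up to 12 mm to the side and turned a little. Origin on the table below its free end; the bar runs along the body's +y to a post 164 mm tall at y 190 mm; x across, z up. Same 8 mm bar, top edge at z 150 mm, end stop at y 0 to 8 mm rising 14 mm. The top edge surely runs from y 8 to 95 mm. Nothing in it gives.
- rail2_mid (a point): Point on rail2's top edge 60 mm from its free end, clear of end stop and pocket: a good place to set the carrier down. Axes as rail2. Contact of the carrier with rails and stop block must stay gentle, under 15 N.
- rail2_far (a point): Point 147 mm out on rail2 at z 150 mm, mid of the span where the keeper's stop block may be. The 9 mm thick aluminium keeper goes on from the top edge (0.5 mm lower), then a pocket 30 mm long with floor at z 144.5, then the block, 12 mm long, top at z 160. Where it is clamped is not measured: the block's face is anywhere from y 127 to 167 mm of rail2, to be found by feel.
- carrier: Carrier to move, 0.2 to 0.4 kg: aluminium yoke astride the rail, a round steel sensor (19 mm dia) each side at x +-22 mm, reaching 72 mm below the origin. Origin: centre of the yoke's underside, which rests on the top edge; x across the bar, y along, z up. Plate 60 (x) by 26 (y) by 6 mm; two legs reach 30 mm down with 16 mm free between them. In the pocket it sits 5.5 mm lower.
- carrier_knob (a point): Centre of the carrier's grip post, square 14 x 14 mm, reaching from 14 to 56 mm above the origin on a thin neck; this point is 31 mm above the carrier's origin, same axes. The post is sprung against the yoke, 2 N per mm: 4 mm each way along the rail, 6 mm up and down, then hard; stiff otherwise. Grip from above, fingers closing across the rail (along x), so they pass either side of stop block and end stops.
- plate_carrier: The other carrier on rail1, same yoke and post but with two flat dark rectangular blocks (12 x 26 x 40 mm) in place of the round sensors; origin likewise. It stays hanging where it is. Which of the two hangs nearer the free end differs; their centres are 65 mm apart or more.
- adapter: loose steel stepped adapter, 28 mm across, 40 mm tall, standing beside rail1; bystander; origin at its underside
- fitting: loose black-collared brass fitting, 30 mm across, 42 mm tall, standing beside rail2; bystander; origin at its underside
- wrench: loose wrench lying on the far part of the table; bystander; origin at its underside
- remote: loose grey remote 50 x 150 x 18 mm on the far part of the table; bystander; origin at its underside
- calibrator: loose blue handheld calibrator 100 x 200 x 45 mm, lying at the front left; bystander; origin at its underside
There are look-alikes about, which are no part of the job. What is shaped like the carrier but purple or yellow is not meant. Leave any purple look-alike of the plate_carrier alone.

How it is judged:
By the outcome, as a careful person would: the job done as asked, in the order asked, and still so for the second after the job is handed in, with the robot touching nothing.
It also fails if it takes over 48 s, if anything falls off the work surface, if the arm or the gripper's body presses on something with over 40 N, if the wrist force passes 120 N, or if a joint passes its speed limit or range.

## Working session

There is one attempt and no reset: what is moved stays moved. The work goes in short steps, Python scripts to look and compute and a shell command to move; the robot and the scene stay as the last step left them, time stands still between calls to the robot, and variables do not carry over. Pictures are saved under pics/ and viewed, and the job is handed in when it is done.

```bash
ls; mkdir -p pics; cat > h.py <<'E'
import numpy as np, cv2
from workcell import env
def cap(n,save=None):
    c=env.capture(n)
    if save: cv2.imwrite('pics/'+save,c['color'][:,:,::-1])
    np.savez('/tmp/%s.npz'%(save or n),**c)
    return c
def load(s): return np.load('/tmp/%s.npz'%s)
def world(c,u,v,z=None):
    d=c['range_z'][int(v),int(u)] if z is None else z
    f=210/np.tan(np.radians(c['vertical_fov'])/2)
    p=np.array([(u-c['cx'])/f*d,(v-c['cy'])/f*d,d])
    return c['R'].T@(p-c['t'])
def atz(c,u,v,Z):
    f=210/np.tan(np.radians(c['vertical_fov'])/2)
    r=c['R'].T@np.array([(u-c['cx'])/f,(v-c['cy'])/f,1]); o=-c['R'].T@c['t']
    return o+r*(Z-o[2])/r[2]
def cloud(c):
    f=210/np.tan(np.radians(c['vertical_fov'])/2)
    v,u=np.mgrid[0:420,0:560]; d=c['range_z']
    P=np.stack([(u-c['cx'])/f*d,(v-c['cy'])/f*d,d],-1)-c['t']
    return P@c['R']
E
python3 - <<'E'
from h import *
for n in ('scene','top','wrist'): 
    c=cap(n,n+'0.png'); print(n,c['vertical_fov'],-c['R'].T@c['t'])
print(env.get_state())
E
```

```text
pics
scene 49.557554189902696 [1.19434861 0.6479558  0.86301289]
top 46.844143776142516 [0.46129006 0.06573167 1.31687583]
wrist 58.95085270598876 [ 0.19391215 -0.46721682  0.3724522 ]
{'t': 0.15, 'joint_positions': array([-1.33900687e+00,  2.41220814e-01,  4.05739950e-03,  1.33520256e+00,
        5.19043688e-06,  1.57083974e+00]), 'qvel': array([ 0.00157013, -0.00396635,  0.00251689,  0.0017752 ,  0.00114241,
       -0.00012055]), 'joint_efforts': array([-1.32133896e-04, -3.72634435e+01,  2.52639109e+01,  1.23547943e-02,
        5.50988614e-05,  8.15194205e-07]), 'tcp_pos': array([ 0.11475366, -0.48617212,  0.23063606]), 'eef_rot': array([-1.57405966,  1.56922667,  1.79927904]), 'wrist_force': array([-0.2132906 , -0.38653966, -0.19294403]), 'moment': array([ 0.01510298, -0.00443588, -0.01666144]), 'width': 1.0034587112048907}
```

View pics/scene0.png

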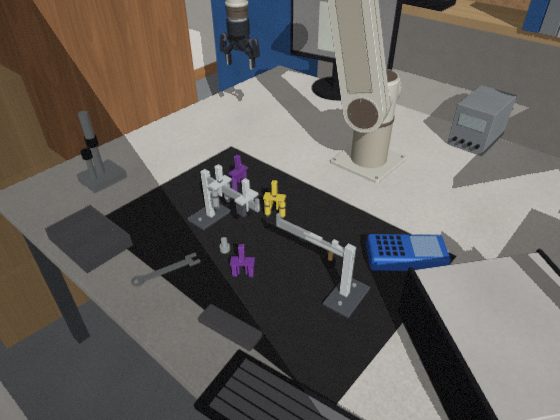

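View pics/top0.png

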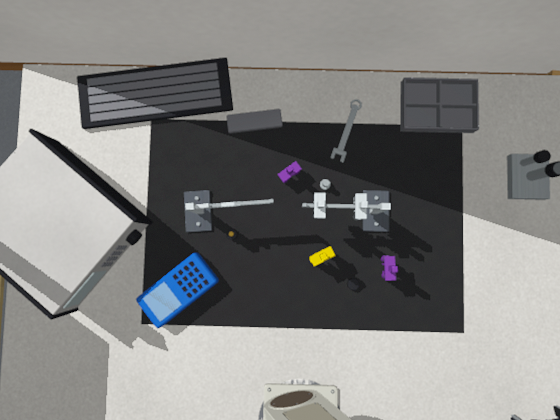

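View pics/wrist0.png

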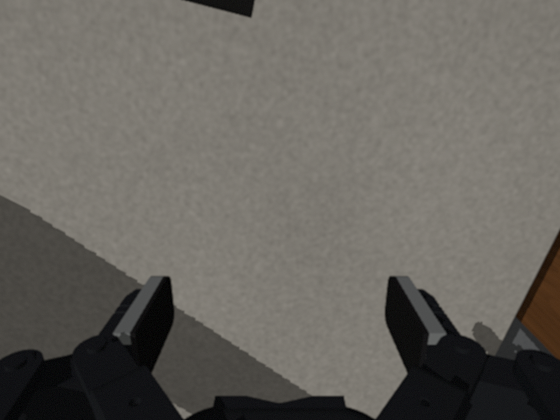

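```bash
python3 - <<'E'
from h import *
c=load('top0.png'); s=load('scene0.png')
a=cv2.resize(c['color'][150:290,180:410,::-1],None,fx=3.4,fy=3.4,interpolation=cv2.INTER_CUBIC)
cv2.imwrite('pics/topc.png',a)
a=cv2.resize(s['color'][140:320,180:370,::-1],None,fx=3.3,fy=3.3,interpolation=cv2.INTER_CUBIC)
cv2.imwrite('pics/scenec.png',a)
E
```

```text
(no output)
```

View pics/topc.png

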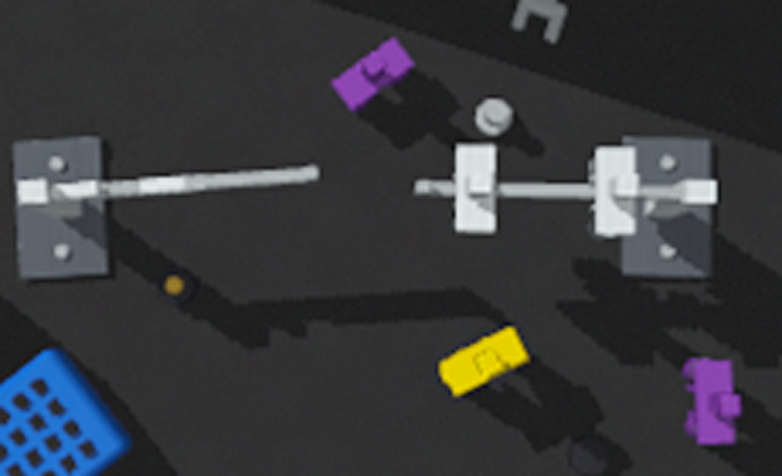

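View pics/scenec.png

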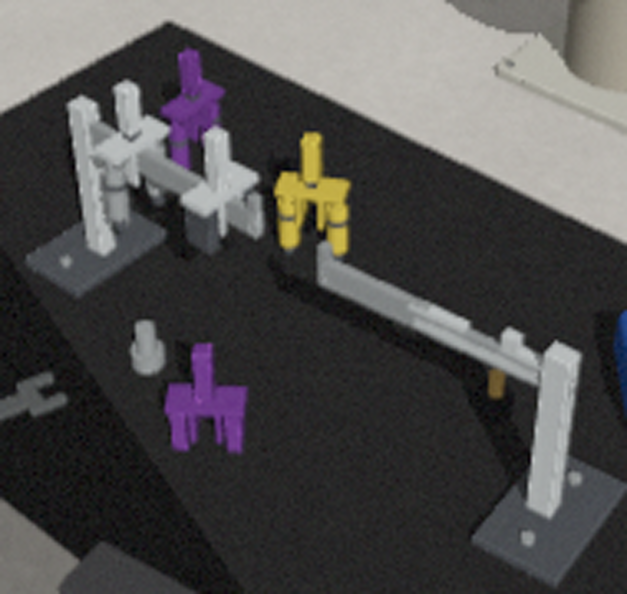

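```bash
python3 - <<'E'
from h import *
for nm in ('top0.png','scene0.png'):
    c=load(nm); P=cloud(c)
    m=(P[...,2]>0.13)&(P[...,2]<0.23)&(c['range_z']>0)&(P[...,0]>0.3)&(P[...,0]<0.65)&(abs(P[...,1])<0.35)
    # posts
    k,l,st,ce=cv2.connectedComponentsWithStats(m.astype(np.uint8))
    for i in range(1,k):
        if st[i,4]<8: continue
        q=P[l==i]; col=c['color'][l==i].mean(0)
        print(nm,st[i],q.min(0).round(3),q.max(0).round(3),q.mean(0).round(3),col.round())
    for lo,hi in((.145,.153),(.153,.16),(.16,.167),(.19,.215)):
        m2=m&(P[...,2]>lo)&(P[...,2]<hi)
        k,l,st,ce=cv2.connectedComponentsWithStats(m2.astype(np.uint8))
        for i in range(1,k):
            if st[i,4]<4: continue
            q=P[l==i]; print(' ',lo,st[i],q.min(0).round(3),q.max(0).round(3),q.mean(0).round(4))
E
```

```text
top0.png [302 192  88  27 870] [ 0.529 -0.195  0.13 ] [0.59  0.013 0.21 ] [ 0.559 -0.086  0.16 ] [189. 196. 198.]
top0.png [185 199  88  12 404] [0.539 0.085 0.131] [0.57  0.293 0.17 ] [0.555 0.199 0.151] [176. 183. 185.]
  0.145 [220 199  52   7 161] [0.552 0.087 0.146] [0.57  0.211 0.153] [0.5605 0.1515 0.1499]
  0.145 [355 201   3   2   4] [ 0.568 -0.12   0.152] [ 0.57  -0.115  0.153] [ 0.5683 -0.1167  0.152 ]
  0.145 [194 203  11   5  36] [0.546 0.249 0.146] [0.556 0.274 0.153] [0.5499 0.2627 0.1496]
  0.145 [302 203  12   4  33] [ 0.555 -0.014  0.146] [0.563 0.012 0.153] [ 0.5587 -0.0039  0.1495]
  0.145 [366 203  15   7  51] [ 0.552 -0.175  0.147] [ 0.567 -0.142  0.153] [ 0.56   -0.1593  0.1502]
  0.145 [208 204   7   3  11] [0.549 0.225 0.145] [0.555 0.239 0.153] [0.5525 0.2321 0.1468]
  0.145 [326 204  29   4  81] [ 0.555 -0.113  0.146] [ 0.563 -0.045  0.153] [ 0.5594 -0.0808  0.15  ]
  0.145 [315 217   4   1   4] [ 0.529 -0.027  0.15 ] [ 0.529 -0.02   0.153] [ 0.5292 -0.023   0.1513]
  0.153 [314 192  12  26 200] [ 0.529 -0.043  0.153] [ 0.589 -0.015  0.16 ] [ 0.5586 -0.0277
[... 3040 characters left out ...]
67] [ 0.5612 -0.1246  0.1644]
  0.16 [242 192   8   5  17] [ 0.551 -0.035  0.16 ] [ 0.566 -0.02   0.167] [ 0.5596 -0.0243  0.1641]
  0.16 [255 198   4   4  10] [0.552 0.004 0.161] [0.56  0.013 0.165] [0.5567 0.0094 0.1628]
  0.16 [276 213   5   4  12] [0.563 0.085 0.161] [0.569 0.094 0.165] [0.5661 0.0891 0.1636]
  0.16 [333 239   5   4   9] [0.547 0.24  0.16 ] [0.555 0.252 0.163] [0.5502 0.2455 0.1614]
  0.16 [345 243  11   9  58] [0.537 0.272 0.16 ] [0.556 0.294 0.166] [0.5475 0.2839 0.1633]
  0.19 [214 164   8   9  51] [ 0.553 -0.134  0.19 ] [ 0.567 -0.117  0.207] [ 0.5599 -0.1244  0.1995]
  0.19 [242 178   7  10  53] [ 0.551 -0.034  0.19 ] [ 0.566 -0.019  0.208] [ 0.5603 -0.0254  0.2002]
```

```bash
cat >> h.py <<'E'
from scipy.spatial.transform import Rotation as Ro
def rot(s): return Ro.from_euler('xyz',s['eef_rot']).as_matrix()
def goal(p,ydir=None):
    """p world tcp, ydir: world angle of tool y (mod pi). prints shift in mm & turn"""
    s=env.get_state(); R=rot(s)
    sh=R.T@(np.array(p)-s['tcp_pos'])
    tr=0
    if ydir is not None:
        d=R.T@np.array([np.cos(ydir),np.sin(ydir),0]); tr=np.arctan2(d[2],d[1])
        tr=(tr+np.pi/2)%np.pi-np.pi/2
    print('t',round(s['t'],2),'shift mm',(sh*1000).round(1),'turn',round(tr,4))
    return sh,tr
def st():
    s=env.get_state(); R=rot(s)
    print('t',round(s['t'],2),'tcp',s['tcp_pos'].round(4),'x',R[:,0].round(4),'y',R[:,1].round(4),'q',s['joint_positions'].round(3),'F',s['wrist_force'].round(2),'M',s['moment'].round(3),'w',round(s['width'],3))
E
python3 - <<'E'
from h import *
st(); goal([.56,-.125,.30],0.)
E
```

```text
t 0.15 tcp [ 0.1148 -0.4862  0.2306] x [-4.0e-04  1.5e-03 -1.0e+00] y [ 0.2297 -0.9733 -0.0016] q [-1.339  0.241  0.004  1.335  0.     1.571] F [-0.21 -0.39 -0.19] M [ 0.015 -0.004 -0.017] w 1.003
t 0.15 shift mm [ -69.  -249.4 -516.3] turn -1.3391
```

```bash
python3 -m creep '-0.05 0 0 0 0.0854; -0.069 -0.02 -0.04 -0.14 0.0854; -0.069 -0.045 -0.085 -0.28 0.0854; -0.069 -0.065 -0.13 -0.42 0.0854; -0.069 -0.085 -0.175 -0.56 0.0854; -0.069 -0.105 -0.22 -0.70 0.0854; -0.069 -0.125 -0.265 -0.84 0.0854; -0.069 -0.145 -0.31 -0.98 0.0854; -0.069 -0.165 -0.35 -1.12 0.0854; -0.069 -0.185 -0.39 -1.26 0.0854'; python3 - <<'E'
from h import *
st(); goal([.56,-.125,.30],0.)
E
```

```text
t: 1.15
tcp_pos: [0.453, -0.215, 0.2996]
eef_rot: [-2.574, 1.569, 2.065]
wrist_force: [0.5, -0.2, 0.5]
width: 0.997
t 1.15 tcp [ 0.453  -0.215   0.2996] x [-9.0e-04  1.6e-03 -1.0e+00] y [ 0.9974 -0.0727 -0.001 ] q [-4.440e-01  2.270e-01  1.630e-01  1.509e+00  1.000e-03  1.200e+00] F [ 0.51 -0.24  0.49] M [-0.022 -0.    -0.007] w 0.997
t 1.15 shift mm [ -0.3 100.2 -97.5] turn -0.0727
```

```bash
python3 -m creep '0 0.035 -0.035 -0.03 0.0854; 0 0.07 -0.07 -0.073 0.0854; 0 0.1 -0.0975 -0.073 0.0854; 0 0.1 -0.0975 -0.073 0.0854; 0 0.1 -0.0975 -0.073 0.0854'; python3 - <<'E'
from h import *
st(); goal([.56,-.125,.166],0.)
c=cap('wrist','w1.png'); print(-c['R'].T@c['t'],c['R'][2])
E
```

```text
t: 1.65
tcp_pos: [0.56, -0.1241, 0.2985]
eef_rot: [-2.069, 1.567, 2.646]
wrist_force: [-0.1, -0.6, 0.4]
width: 1.002
t 1.65 tcp [ 0.56   -0.1241  0.2985] x [-0.0032  0.0017 -1.    ] y [ 1.      0.0024 -0.0032] q [-2.190e-01  3.810e-01  3.730e-01  1.566e+00  1.000e-03  1.350e+00] F [-0.1  -0.58  0.37] M [-0.008 -0.001 -0.006] w 1.002
t 1.65 shift mm [132.5   0.4   1.1] turn 0.0024
[ 0.55942898 -0.04201449  0.44060272] [-0.00252768 -0.31716768 -0.94836611]
```

View pics/w1.png

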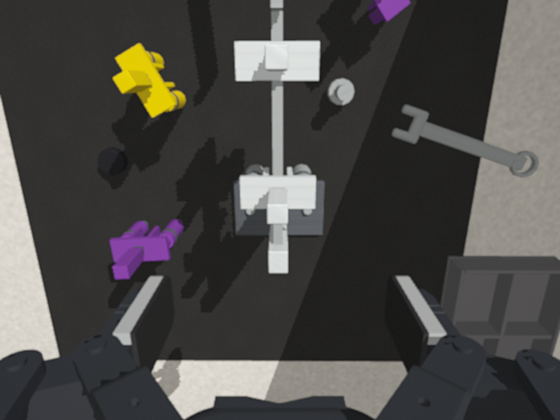

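```bash
python3 - <<'E'
from h import *
c=load('w1.png'); P=cloud(c)
a=cv2.resize(c['color'][140:290,200:360,::-1],None,fx=4,fy=4,interpolation=cv2.INTER_CUBIC)
cv2.imwrite('pics/w1c.png',a)
m=(c['range_z']>0)&(abs(P[...,0]-.56)<.05)&(P[...,1]<.1)&(P[...,1]>-.25)
for lo,hi in((.147,.152),(.154,.158),(.161,.167),(.203,.21)):
        m2=m&(P[...,2]>lo)&(P[...,2]<hi)
        k,l,s_,ce=cv2.connectedComponentsWithStats(m2.astype(np.uint8))
        for i in range(1,k):
            if s_[i,4]<15: continue
            q=P[l==i]; print(' ',lo,s_[i],q.min(0).round(4),q.max(0).round(4),q.mean(0).round(4), 'slope',np.polyfit(q[:,1],q[:,0],1).round(4))
E
```

```text
0.147 [272  11  11  31 340] [ 0.5531 -0.0156  0.1472] [0.5604 0.0039 0.1516] [ 0.5567 -0.0057  0.1495] slope [-0.0031  0.5567]
  0.147 [ 241   81   53   96 1008] [ 0.528  -0.1158  0.1472] [ 0.5698 -0.0429  0.1519] [ 0.5568 -0.08    0.1495] slope [0.0284 0.5591]
  0.147 [295 176  21   1  21] [ 0.5714 -0.1154  0.1498] [ 0.5874 -0.1149  0.1518] [ 0.5794 -0.1151  0.1509] slope [11.1695  1.865 ]
  0.147 [269 224  19  23 223] [ 0.5501 -0.1772  0.1475] [ 0.5657 -0.1567  0.152 ] [ 0.5578 -0.1679  0.1496] slope [0.012  0.5598]
  0.154 [ 235   42   85   39 2552] [ 0.5269 -0.0423  0.154 ] [ 0.587  -0.0165  0.158 ] [ 0.5571 -0.0297  0.1555] slope [0.0194 0.5576]
  0.154 [ 240  177   76   32 1897] [ 0.5276 -0.1412  0.154 ] [ 0.5878 -0.1147  0.1575] [ 0.5579 -0.1269  0.1554] slope [0.0068 0.5588]
  0.154 [269 247  19   3  42] [ 0.5503 -0.177   0.1542] [ 0.5655 -0.1755  0.1579] [ 0.5582 -0.1762  0.156 ] slope [3.1961 1.1214]
  0.161 [271   0  12   9 104] [0.5528 0.0036 0.1611] [0.5602 0.0085 0.1654] [0.5564 0.006  0.1633] slope [0.0932 0.5559]
  0.161 [269 188  18   2  21] [ 0.5509 -0.1218  0.1633] [ 0.564  -0.1211  0.167 ] [ 0.5579 -0.1214  0.1648] slope [-0.3786  0.5119]
  0.161 [269 251  19  23 428] [ 0.5505 -0.1963  0.1612] [ 0.5656 -0.1758  0.1654] [ 0.558  -0.1856  0.1633] slope [0.0031 0.5586]
  0.203 [265  45  24  25 588] [ 0.5501 -0.036   0.2034] [ 0.5639 -0.0226  0.2079] [ 0.557  -0.0293  0.2054] slope [-0.0025  0.5569]
  0.203 [267 204  21  20 403] [ 0.5507 -0.1348  0.203 ] [ 0.5643 -0.1207  0.2068] [ 0.5576 -0.1276  0.205 ] slope [-0.026   0.5543]
```

View pics/w1c.png

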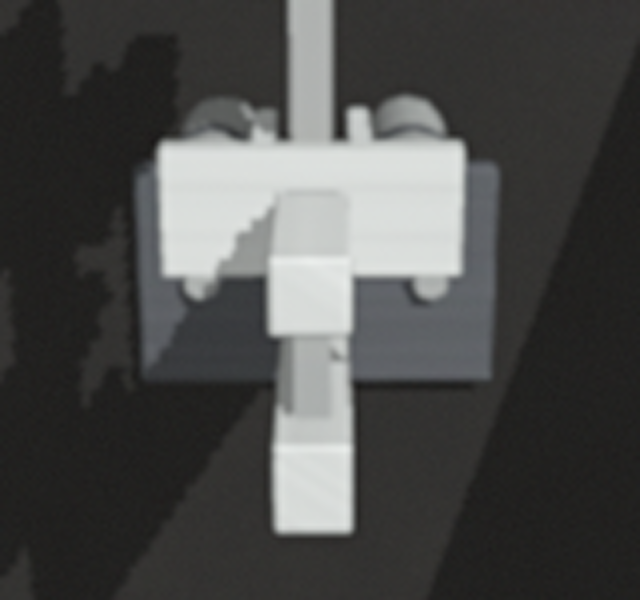

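```bash
python3 -m creep '0.04 -0.0006 0.0026 0 0.0854; 0.08 -0.0006 0.0026 0 0.0854; 0.11 -0.0006 0.0026 0.002 0.0854; 0.125 -0.0006 0.0026 0.002 0.0854; 0.1315 -0.0006 0.0026 0.002 0.0854; 0.1315 -0.0006 0.0026 0.002 0.0854' 40; python3 - <<'E'
from h import *
st(); 
c=cap('wrist','w2.png')
E
```

```text
t: 2.3
tcp_pos: [0.5573, -0.1284, 0.1673]
eef_rot: [-1.989, 1.567, 2.72]
wrist_force: [0.8, -0.4, 0.2]
width: 0.999
t 2.3 tcp [ 0.5573 -0.1284  0.1673] x [-0.0039  0.0017 -1.    ] y [ 1.     -0.0032 -0.0039] q [-2.270e-01  4.190e-01  8.900e-02  1.245e+00  1.000e-03  1.347e+00] F [ 0.82 -0.43  0.22] M [-0.035  0.011 -0.026] w 0.999
```

View pics/w2.png

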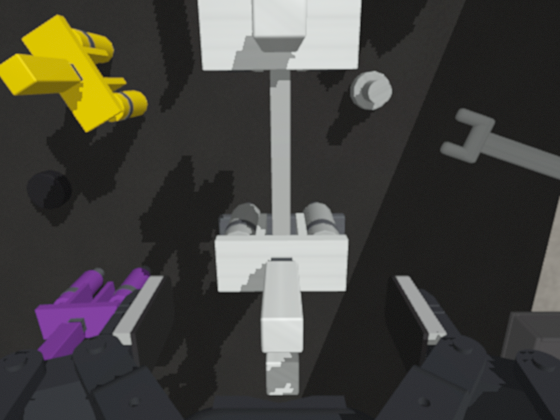

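```bash
python3 - <<'E'
from h import *
c=load('w2.png'); P=cloud(c)
m=(c['range_z']>0)&(P[...,2]>.202)&(P[...,2]<.21)&(abs(P[...,0]-.56)<.02)&(P[...,1]<-.1)
q=P[m];print(q.min(0),q.max(0),q.mean(0),len(q))
for w in (.013,.012):
  pass
E
```

```text
[ 0.55055266 -0.13543673  0.20202099] [ 0.56454482 -0.12003301  0.20665592] [ 0.55760674 -0.1268784   0.20476086] 1595
```

```bash
python3 -m creep '0 0.0005 -0.0012 0 0.05; 0 0.0005 -0.0012 0 0.02; 0 0.0005 -0.0012 0 0.005; 0 0.0005 -0.0012 0 0.005; 0 0.0005 -0.0012 0 0.005; 0 0.0005 -0.0012 0 0.005' 40; python3 - <<'E'
from h import *
st()
E
```

```text
t: 2.95
tcp_pos: [0.5587, -0.127, 0.1685]
eef_rot: [-2.199, 1.569, 2.511]
wrist_force: [-0.2, 0.5, 0.2]
width: 0.158
t 2.95 tcp [ 0.5587 -0.127   0.1685] x [-0.0018  0.0013 -1.    ] y [ 1.     -0.0027 -0.0018] q [-2.240e-01  4.190e-01  9.200e-02  1.246e+00  1.000e-03  1.349e+00] F [-0.22  0.48  0.23] M [0.009 0.025 0.007] w 0.158
```

```bash
python3 -m creep '-0.004 0 0 0 0.005; -0.012 0 0 0 0.005; -0.025 0 0 0 0.005; -0.045 0 0 0 0.005; -0.07 0 0 0 0.005; -0.095 0 0 0 0.005; -0.12 0 0 0 0.005; -0.14 0 0 0 0.005; -0.15 0 0 0 0.005; -0.15 0 0 0 0.005' 60; python3 - <<'E'
from h import *
st()
c=cap('wrist','w3.png'); cap('scene','s3.png')
E
```

```text
t: 3.95
tcp_pos: [0.5596, -0.1274, 0.3201]
eef_rot: [2.042, 1.569, 0.469]
wrist_force: [-0.4, 0.3, -2.8]
width: 0.154
t 3.95 tcp [ 0.5596 -0.1274  0.3201] x [ 1.2e-03  6.0e-04 -1.0e+00] y [ 1.     -0.0026  0.0012] q [-2.240e-01  3.800e-01  4.260e-01  1.616e+00  1.000e-03  1.349e+00] F [-0.4   0.3  -2.81] M [-0.017 -0.053 -0.028] w 0.154
```

View pics/w3.png

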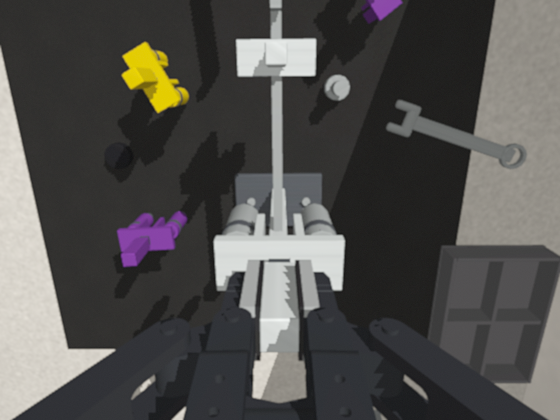

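View pics/s3.png

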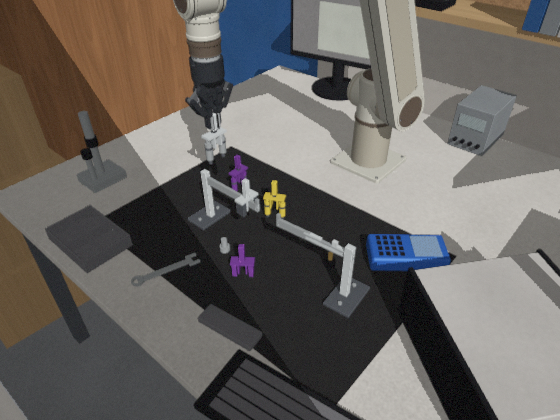

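```bash
python3 -m creep '0 0 -0.015 0 0.005; 0 0 -0.045 0 0.005; 0 0 -0.085 -0.02 0.005; 0 0 -0.125 -0.04 0.005; 0 0 -0.165 -0.06 0.005; 0 0 -0.205 -0.08 0.005; 0 0 -0.24 -0.098 0.005; 0 0 -0.26 -0.098 0.005; 0 0 -0.27 -0.098 0.005; 0 0 -0.27 -0.098 0.005'; python3 - <<'E'
from h import *
st()
c=cap('wrist','w4.png'); P=cloud(c)
# rail2 edge points: band z .1475-.152
for nm in('w4.png','top0.png','scene0.png'):
    c=load(nm);P=cloud(c)
    m=(c['range_z']>0)&(abs(P[...,2]-.1497)<.0022)&(abs(P[...,0]-.56)<.014)&(P[...,1]>.095)&(P[...,1]<.2)
    q=P[m]; p=np.polyfit(q[:,1],q[:,0],1); print(nm,len(q),p.round(4),'x at .144',np.polyval(p,.144).round(4),q[:,1].min(),q[:,1].max())
    m=(c['range_z']>0)&(abs(P[...,2]-.1635)<.0025)&(abs(P[...,0]-.56)<.014)&(P[...,1]>.07)&(P[...,1]<.11)
    if m.sum():
        q=P[m];print(' stop',len(q),q.mean(0).round(4),q.min(0).round(4),q.max(0).round(4))
    m=(c['range_z']>0)&(abs(P[...,2]-.160)<.0025)&(abs(P[...,0]-.555)<.014)&(P[...,1]>.2)&(P[...,1]<.27)
    if m.sum():
        q=P[m];print(' blk',len(q),q.mean(0).round(4),q.min(0).round(4),q.max(0).round(4))
E
```

```text
t: 5.05
tcp_pos: [0.5587, 0.1444, 0.3168]
eef_rot: [-1.884, 1.565, 2.926]
wrist_force: [0.8, -0.0, -2.4]
width: 0.156
t 5.05 tcp [0.5587 0.1444 0.3168] x [-0.0053  0.0012 -1.    ] y [ 0.9952  0.0978 -0.0052] q [0.252 0.392 0.435 1.619 0.002 1.724] F [ 0.85 -0.01 -2.35] M [ 0.011 -0.035  0.015] w 0.156
w4.png 1160 [-0.1021  0.5742] x at .144 0.5595 0.0951104626588747 0.19996690810690051
 blk 204 [0.5497 0.2438 0.1595] [0.5451 0.2378 0.1576] [0.5544 0.2498 0.1617]
top0.png 97 [-0.1006  0.5757] x at .144 0.5612 0.09700417393000955 0.19849227247100307
 stop 5 [0.5664 0.0873 0.1637] [0.5639 0.0848 0.1619] [0.5689 0.0897 0.1649]
 blk 18 [0.552  0.2454 0.1602] [0.548  0.2382 0.158 ] [0.5555 0.2504 0.1625]
scene0.png 117 [-0.0972  0.5744] x at .144 0.5604 0.09605509479144765 0.19991367025587076
 stop 11 [0.566  0.0888 0.1639] [0.5627 0.0852 0.1621] [0.5692 0.094  0.1653]
 blk 16 [0.5504 0.245  0.1595] [0.5436 0.24   0.1578] [0.555  0.2502 0.162 ]
```

View pics/w4.png

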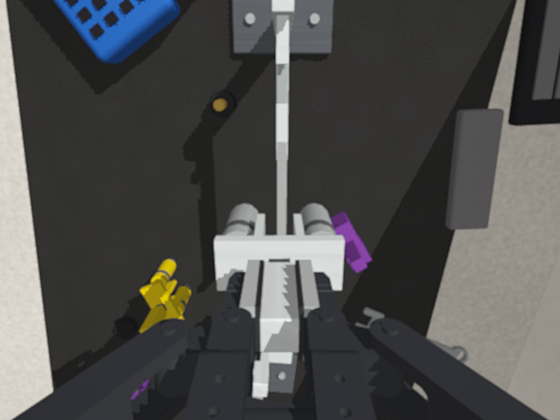

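```bash
python3 - <<'E'
from h import *
goal([.561,.139,.205],.1)
E
```

```text
t 5.1 shift mm [112.1   2.2   4.4] turn -0.0036
```

```bash
python3 -m creep '0.015 0.0022 0.0044 -0.003 0.005; 0.04 0.0022 0.0044 -0.003 0.005; 0.065 0.0022 0.0044 -0.003 0.005; 0.09 0.0022 0.0044 -0.003 0.005; 0.105 0.0022 0.0044 -0.003 0.005; 0.112 0.0022 0.0044 -0.003 0.005; 0.112 0.0022 0.0044 -0.003 0.005'; python3 - <<'E'
from h import *
st()
cap('scene','s5.png')
c=cap('wrist','w5.png'); P=cloud(c)
m=(c['range_z']>0)&(abs(P[...,2]-.1497)<.0022)&(abs(P[...,0]-.56)<.014)&(P[...,1]>.16)&(P[...,1]<.2)
q=P[m]; p=np.polyfit(q[:,1],q[:,0],1); print(len(q),p.round(4),'x at .139',np.polyval(p,.139).round(4),q[:,1].min(),q[:,1].max())
s=load('s5.png')
cv2.imwrite('pics/s5c.png',cv2.resize(s['color'][120:320,190:390,::-1],None,fx=3,fy=3,interpolation=cv2.INTER_CUBIC))
E
```

```text
t: 5.8
tcp_pos: [0.5604, 0.1377, 0.2041]
eef_rot: [-1.655, 1.564, -3.128]
wrist_force: [0.1, 0.4, -2.4]
width: 0.153
t 5.8 tcp [0.5604 0.1377 0.2041] x [-7.e-03 -1.e-04 -1.e+00] y [ 0.9952  0.0974 -0.007 ] q [0.24  0.412 0.176 1.342 0.002 1.713] F [ 0.1   0.43 -2.42] M [0.035 0.022 0.006] w 0.153
1235 [-0.0984  0.5735] x at .139 0.5598 0.1600044767533171 0.19998563130201485
```

View pics/w5.png

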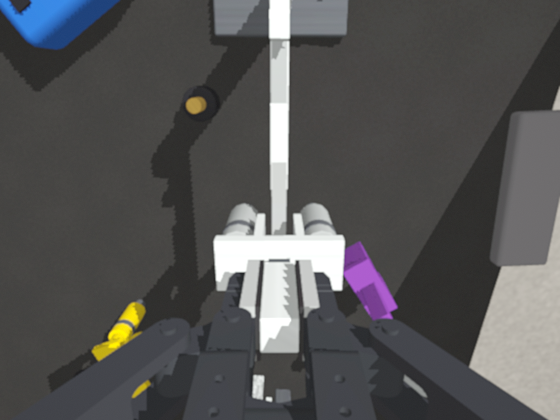

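View pics/s5c.png

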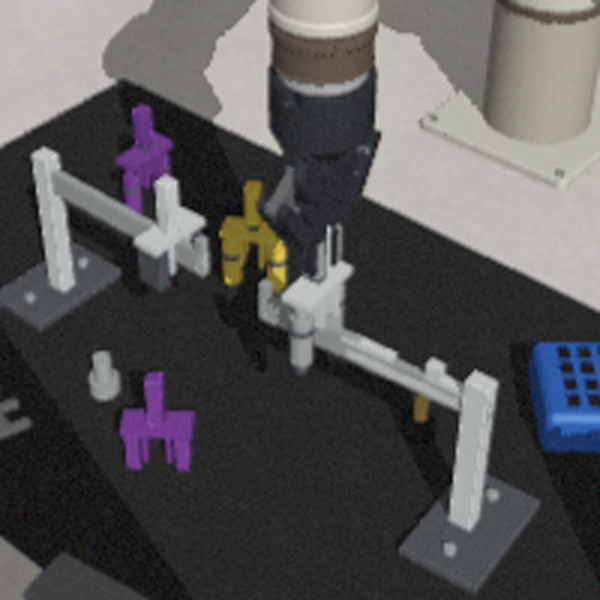

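```bash
python3 -m creep '0.01 0 0 0 0.005; 0.02 0 0 0 0.005; 0.027 0 0 0 0.005; 0.031 0 0 0 0.005; 0.033 0 0 0 0.005; 0.0345 0 0 0 0.005; 0.0355 0 0 0 0.005; 0.036 0 0 0 0.005; 0.036 0 0 0 0.005'; python3 - <<'E'
from h import *
st()
E
```

```text
t: 6.8
tcp_pos: [0.5615, 0.1385, 0.1702]
eef_rot: [-1.968, 1.568, 2.843]
wrist_force: [0.1, 0.8, -2.9]
width: 0.155
t 6.8 tcp [0.5615 0.1385 0.1702] x [-0.0031  0.001  -1.    ] y [ 0.9952  0.0982 -0.003 ] q [0.241 0.429 0.112 1.257 0.002 1.713] F [ 0.07  0.82 -2.89] M [ 0.023 -0.001 -0.012] w 0.155
```

```bash
python3 -m creep '0.001 0 0 0 0.005; 0.002 0 0 0 0.005; 0.003 0 0 0 0.005; 0.003 0 0 0 0.005'; python3 - <<'E'
from h import *
st()
E
```

```text
t: 7.2
tcp_pos: [0.5617, 0.1386, 0.1678]
eef_rot: [-2.185, 1.568, 2.625]
wrist_force: [-0.4, 0.0, 1.2]
width: 0.157
t 7.2 tcp [0.5617 0.1386 0.1678] x [-0.0021  0.0012 -1.    ] y [ 0.9952  0.0982 -0.002 ] q [0.241 0.43  0.107 1.25  0.002 1.713] F [-0.44  0.03  1.23] M [-0.017  0.344  0.052] w 0.157
```

```bash
python3 -m creep '0 0 0 0 0.005'; python3 - <<'E'
from h import *
st()
cap('wrist','w6.png'); s=cap('scene','s6.png'); st()
cv2.imwrite('pics/s6c.png',cv2.resize(s['color'][190:290,260:380,::-1],None,fx=6,fy=6,interpolation=cv2.INTER_CUBIC))
E
```

```text
t: 7.3
tcp_pos: [0.5617, 0.1386, 0.1682]
eef_rot: [-2.302, 1.569, 2.509]
wrist_force: [-1.3, 0.3, 1.0]
width: 0.157
t 7.3 tcp [0.5617 0.1386 0.1682] x [-0.0018  0.0013 -1.    ] y [ 0.9952  0.0982 -0.0017] q [0.241 0.429 0.108 1.251 0.002 1.713] F [-1.26  0.3   0.98] M [-0.065  0.331  0.009] w 0.157
t 7.4 tcp [0.5617 0.1386 0.1681] x [-0.0019  0.0013 -1.    ] y [ 0.9952  0.0982 -0.0018] q [0.241 0.429 0.107 1.25  0.002 1.713] F [-0.79 -0.26  2.11] M [-0.038  0.261  0.049] w 0.153
```

View pics/w6.png

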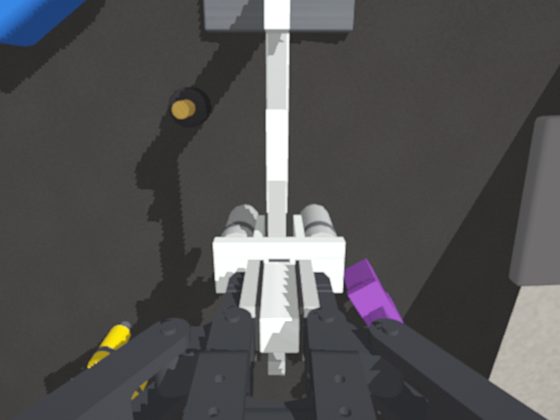

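View pics/s6c.png

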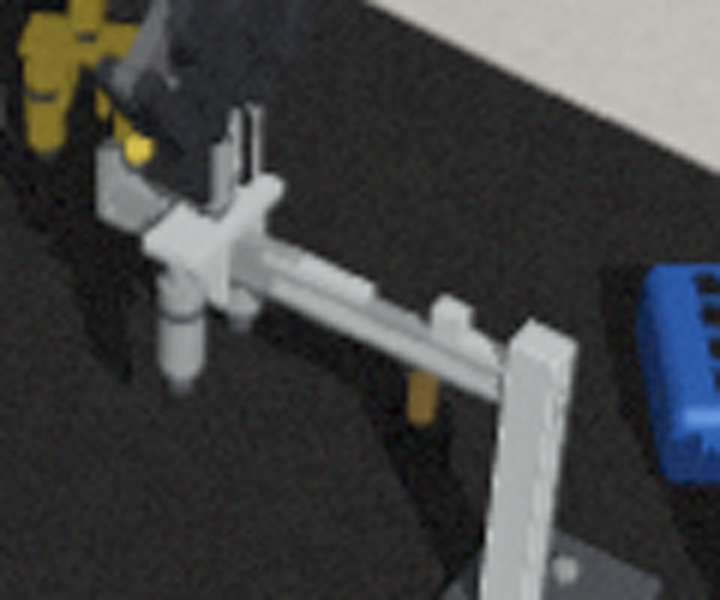

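```bash
python3 -m creep '-0.0008 -0.0006 -0.001 0 0.005; -0.0008 -0.0006 -0.004 0 0.005; -0.0008 -0.0006 -0.009 0 0.005; -0.0008 -0.0006 -0.014 0 0.005; -0.0008 -0.0006 -0.019 0 0.005; -0.0008 -0.0006 -0.024 0 0.005; -0.0008 -0.0006 -0.029 -0.001 0.005; -0.0008 -0.0006 -0.034 -0.001 0.005; -0.0008 -0.0006 -0.038 -0.001 0.005; -0.0008 -0.0006 -0.04 -0.001 0.005'; python3 - <<'E'
from h import *
st()
E
```

```text
t: 8.4
tcp_pos: [0.5571, 0.1789, 0.1689]
eef_rot: [-2.273, 1.568, 2.539]
wrist_force: [0.1, -1.7, 0.7]
width: 0.155
t 8.4 tcp [0.5571 0.1789 0.1689] x [-0.002   0.0014 -1.    ] y [ 0.995   0.0998 -0.0018] q [0.31  0.442 0.129 1.259 0.002 1.781] F [ 0.13 -1.68  0.66] M [-0.301 -0.02  -0.006] w 0.155
```

```bash
python3 -m creep '0 0 -0.003 0 0.005; 0 0 -0.007 0 0.005; 0 0 -0.011 0 0.005; 0 0 -0.015 0 0.005; 0 0 -0.019 0 0.005; 0 0 -0.023 0 0.005; 0 0 -0.027 0 0.005; 0 0 -0.031 0 0.005; 0 0 -0.034 0 0.005; 0 0 -0.035 0 0.005'; python3 - <<'E'
from h import *
st()
cap('wrist','w7.png')
c=load('w7.png')
cv2.imwrite('pics/w7c.png',cv2.resize(c['color'][40:360,160:400,::-1],None,fx=1.8,fy=1.8,interpolation=cv2.INTER_CUBIC))
E
```

```text
t: 9.4
tcp_pos: [0.5534, 0.2141, 0.1689]
eef_rot: [-2.213, 1.568, 2.599]
wrist_force: [-0.0, -1.3, -1.2]
width: 0.153
t 9.4 tcp [0.5534 0.2141 0.1689] x [-0.0022  0.0013 -1.    ] y [ 0.995   0.1002 -0.0021] q [0.368 0.458 0.154 1.269 0.002 1.839] F [-0.03 -1.35 -1.24] M [-0.147 -0.042  0.027] w 0.153
```

View pics/w7c.png

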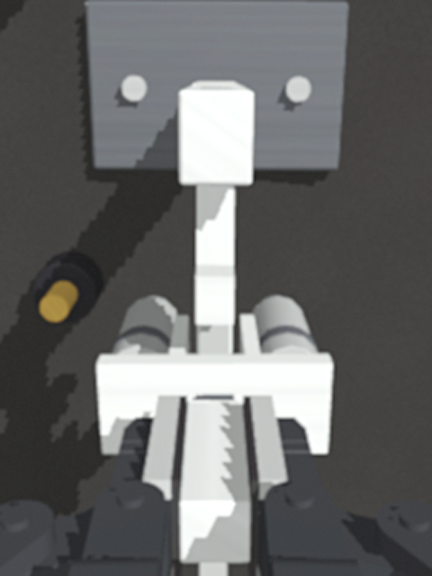

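```bash
python3 -m creep '0 0 -0.0015 0 0.005; 0 0 -0.003 0 0.005; 0 0 -0.0045 0 0.005; 0 0 -0.006 0 0.005; 0 0 -0.006 0 0.005'; python3 - <<'E'
from h import *
st()
E
```

```text
t: 9.95
tcp_pos: [0.5529, 0.2203, 0.1689]
eef_rot: [-2.333, 1.568, 2.479]
wrist_force: [0.4, -0.0, -2.3]
width: 0.156
t 9.95 tcp [0.5529 0.2203 0.1689] x [-0.0021  0.0016 -1.    ] y [ 0.9949  0.1004 -0.0019] q [0.378 0.461 0.16  1.271 0.002 1.848] F [ 0.38 -0.   -2.3 ] M [-0.122 -0.001  0.046] w 0.156
```

```bash
python3 -m creep '0 0 -0.001 0 0.005; 0 0 -0.002 0 0.005; 0 0 -0.002 0 0.005'; python3 - <<'E'
from h import *
st()
E
```

```text
t: 10.25
tcp_pos: [0.5524, 0.2225, 0.1687]
eef_rot: [-2.297, 1.567, 2.517]
wrist_force: [0.3, -0.6, -2.4]
width: 0.154
t 10.25 tcp [0.5524 0.2225 0.1687] x [-0.0027  0.002  -1.    ] y [ 0.9949  0.1006 -0.0025] q [0.381 0.463 0.161 1.271 0.003 1.852] F [ 0.34 -0.61 -2.37] M [0.052 0.027 0.018] w 0.154
```

```bash
python3 -m creep '0 0 -0.001 0 0.005; 0 0 -0.002 0 0.005; 0 0 -0.002 0 0.005'; python3 - <<'E'
from h import *
st()
E
```

```text
t: 10.55
tcp_pos: [0.5522, 0.2247, 0.1685]
eef_rot: [-2.271, 1.567, 2.542]
wrist_force: [-0.1, 0.1, -2.6]
width: 0.155
t 10.55 tcp [0.5522 0.2247 0.1685] x [-0.003  0.002 -1.   ] y [ 0.9949  0.1008 -0.0028] q [0.385 0.464 0.163 1.272 0.003 1.855] F [-0.09  0.08 -2.64] M [-0.025  0.025 -0.063] w 0.155
```

```bash
python3 -m creep '0 0 -0.001 0 0.005; 0 0 -0.002 0 0.005; 0 0 -0.002 0 0.005'; python3 - <<'E'
from h import *
st()
E
```

```text
t: 10.85
tcp_pos: [0.5519, 0.2266, 0.1685]
eef_rot: [-2.128, 1.567, 2.685]
wrist_force: [-0.1, -0.6, -2.5]
width: 0.159
t 10.85 tcp [0.5519 0.2266 0.1685] x [-0.003   0.0015 -1.    ] y [ 0.9949  0.1008 -0.0029] q [0.388 0.465 0.165 1.273 0.003 1.858] F [-0.09 -0.58 -2.49] M [-0.173  0.009  0.002] w 0.159
```

```bash
python3 -m creep '0 0 -0.001 0 0.005; 0 0 -0.0015 0 0.005; 0 0 -0.0015 0 0.005'; python3 - <<'E'
from h import *
st()
E
```

```text
t: 11.15
tcp_pos: [0.5518, 0.2276, 0.1684]
eef_rot: [-1.819, 1.568, 2.994]
wrist_force: [-0.5, -2.4, -2.3]
width: 0.154
t 11.15 tcp [0.5518 0.2276 0.1684] x [-3.e-03  4.e-04 -1.e+00] y [ 0.9949  0.1005 -0.003 ] q [0.39  0.466 0.166 1.273 0.002 1.861] F [-0.54 -2.4  -2.26] M [-0.586 -0.075  0.006] w 0.154
```

```bash
python3 -m creep '0 0 0.0013 0 0.005; 0 0 0.0026 0 0.005; 0 0 0.0028 0 0.005; 0.001 0 0.0028 0 0.005; 0.002 0 0.0028 0 0.005; 0.003 0 0.0028 0 0.005; 0.003 0 0.0028 0 0.005'; python3 - <<'E'
from h import *
st()
E
```

```text
t: 11.85
tcp_pos: [0.5519, 0.2248, 0.1651]
eef_rot: [-1.77, 1.567, 3.043]
wrist_force: [-0.7, -0.7, -1.8]
width: 0.156
t 11.85 tcp [0.5519 0.2248 0.1651] x [-3.5e-03  3.0e-04 -1.0e+00] y [ 0.9949  0.1007 -0.0035] q [0.386 0.466 0.158 1.265 0.002 1.856] F [-0.68 -0.74 -1.79] M [-0.021  0.085 -0.014] w 0.156
```

```bash
python3 -m creep '0.001 0 0 0 0.005; 0.002 0 0 0 0.005; 0.0025 0 0 0 0.005; 0.0025 0 0 0 0.005'; python3 - <<'E'
from h import *
st()
c=cap('wrist','w8.png'); s=cap('scene','s8.png')
P=cloud(c); m=(c['range_z']>0)&(abs(P[...,2]-.150)<.008)&(abs(P[...,0]-.552)<.035)&(P[...,1]>.19)&(P[...,1]<.245)
m[:, 265:295]=False
for z in np.arange(.144,.158,.001): print(round(z,3),(m&(abs(P[...,2]-z)<.0005)).sum(),end='; ')
cv2.imwrite('pics/s8c.png',cv2.resize(s['color'][190:290,280:380,::-1],None,fx=6,fy=6,interpolation=cv2.INTER_CUBIC))
cv2.imwrite('pics/w8c.png',cv2.resize(c['color'][40:360,160:400,::-1],None,fx=1.8,fy=1.8,interpolation=cv2.INTER_CUBIC))
E
```

```text
t: 12.25
tcp_pos: [0.552, 0.225, 0.1631]
eef_rot: [-1.913, 1.568, 2.9]
wrist_force: [-0.3, -1.0, 1.0]
width: 0.156
t 12.25 tcp [0.552  0.225  0.1631] x [-2.9e-03  7.0e-04 -1.0e+00] y [ 0.9949  0.1007 -0.0028] q [0.386 0.467 0.154 1.26  0.002 1.856] F [-0.32 -0.95  1.03] M [-0.031  0.187  0.014] w 0.156
0.144 48; 0.145 85; 0.146 90; 0.147 83; 0.148 110; 0.149 831; 0.15 1830; 0.151 416; 0.152 15; 0.153 0; 0.154 0; 0.155 0; 0.156 0; 0.157 0; 0.158 0;
```

View pics/w8c.png

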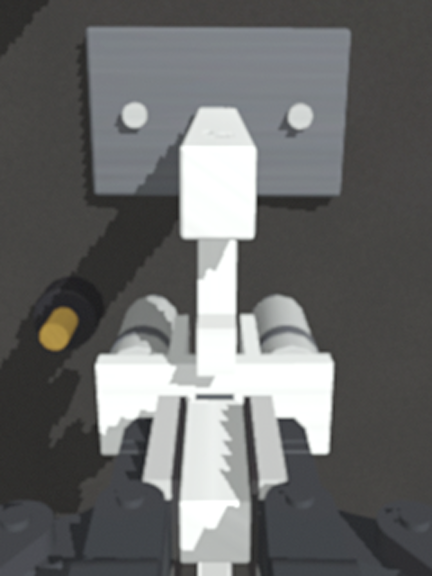

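View pics/s8c.png

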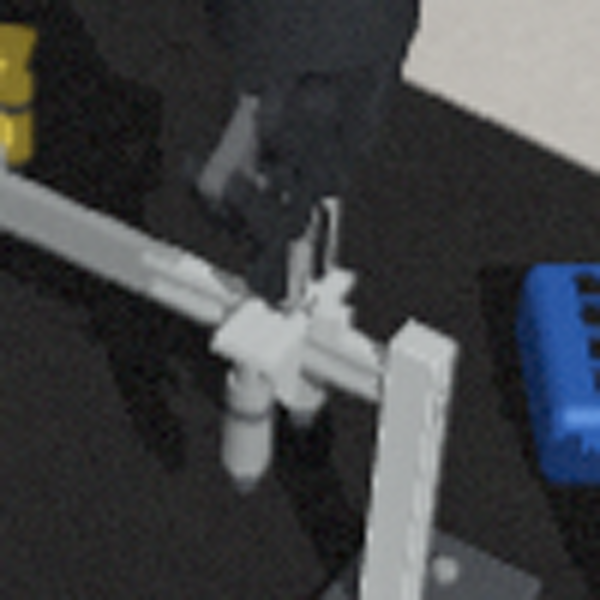

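```bash
python3 -m creep '0 0 0 0 0.02; 0 0 0 0 0.03; 0 0 0 0 0.045; 0 0 0 0 0.06; 0 0 0 0 0.06; 0 0 0 0 0.06'; python3 - <<'E'
from h import *
st()
c=cap('wrist','w9.png')
E
```

```text
t: 12.95
tcp_pos: [0.552, 0.2249, 0.163]
eef_rot: [-1.887, 1.568, 2.926]
wrist_force: [0.5, 0.2, 0.3]
width: 0.701
t 12.95 tcp [0.552  0.2249 0.163 ] x [-2.9e-03  6.0e-04 -1.0e+00] y [ 0.9949  0.1006 -0.0028] q [0.386 0.468 0.154 1.26  0.002 1.856] F [0.54 0.17 0.3 ] M [0.041 0.028 0.022] w 0.701
```

View pics/w9.png

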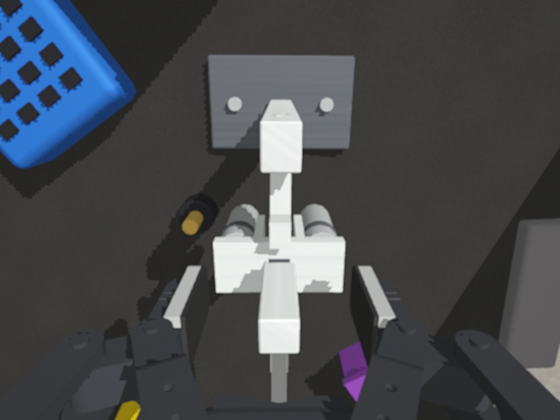

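Released cleanly: knob at (279,330), block at (280,235), and the fingers are clear at (185,295) and (375,295). Now I retreat straight up.

```bash
python3 -m creep '-0.01 0 0 0 0.06; -0.03 0 0 0 0.06; -0.06 0 0 0 0.06; -0.09 0 0 0 0.06; -0.12 0 0 0 0.06; -0.13 0 0 0 0.06; -0.13 0 0 0 0.06'; python3 - <<'E'
from h import *
st()
c=cap('wrist','w10.png'); s=cap('scene','s10.png'); t=cap('top','t10.png')
P=cloud(c)
for lo,hi in((.147,.153),(.157,.163),(.195,.205)):
    m=(c['range_z']>0)&(P[...,2]>lo)&(P[...,2]<hi)&(abs(P[...,0]-.552)<.035)&(P[...,1]>.2)&(P[...,1]<.26)
    q=P[m]; print(lo,len(q),q.min(0).round(4),q.max(0).round(4),q.mean(0).round(4))
m=(c['range_z']>0)&(abs(P[...,2]-.150)<.004)&(abs(P[...,0]-.552)<.032)&(P[...,1]>.205)&(P[...,1]<.24)
q=P[m];A=np.c_[q[:,:2]-q[:,:2].mean(0),np.ones(len(q))];print('plane',np.linalg.lstsq(A,q[:,2],rcond=None)[0])
cv2.imwrite('pics/s10c.png',cv2.resize(s['color'][140:320,190:380,::-1],None,fx=3.2,fy=3.2,interpolation=cv2.INTER_CUBIC))
E
```

```text
t: 13.7
tcp_pos: [0.5533, 0.2252, 0.2952]
eef_rot: [2.554, 1.568, 1.084]
wrist_force: [0.4, -0.1, 0.7]
width: 0.704
t 13.7 tcp [0.5533 0.2252 0.2952] x [ 0.0012  0.0024 -1.    ] y [0.9949 0.1006 0.0015] q [0.386 0.429 0.436 1.576 0.002 1.856] F [ 0.43 -0.08  0.71] M [-0.044  0.016 -0.01 ] w 0.704
0.147 2092 [0.5205 0.208  0.1471] [0.5824 0.26   0.1523] [0.5511 0.2273 0.1498]
0.157 216 [0.5444 0.2298 0.157 ] [0.5575 0.2502 0.1628] [0.5498 0.2423 0.1595]
0.195 428 [0.544  0.2167 0.195 ] [0.5588 0.2317 0.2013] [0.5513 0.2247 0.1992]
plane [ 0.00134113 -0.00867061  0.14983082]
```

View pics/s10c.png

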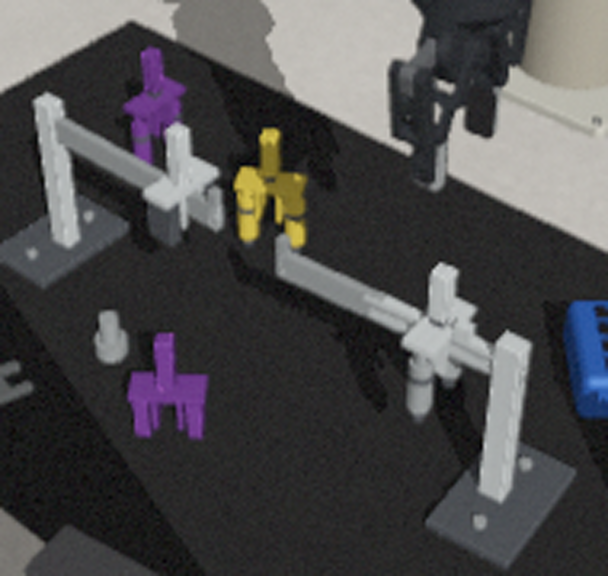

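View pics/w10.png

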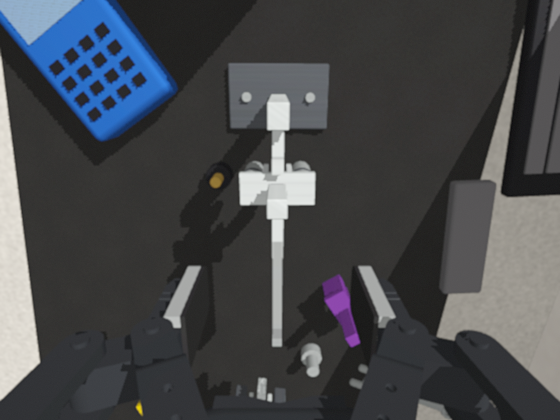

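```bash
python3 - <<'E'
from h import *
a=load('top0.png');b=load('t10.png')
d=np.abs(a['color'].astype(int)-b['color']).sum(2)
P=cloud(b)
m=(P[...,2]>.19)&(P[...,2]<.215)&(P[...,1]<0)&(P[...,1]>-.1)&(abs(P[...,0]-.56)<.02); print('plate carrier knob',P[m].mean(0))
print(env.close_job())
E
```

```text
plate carrier knob [ 0.55853392 -0.02750971  0.20505131]
the job is handed in; nothing more can be done
None
```

The round-sensor carrier now hangs in the parking pocket on rail2, in front of the stop block. The job is handed in, at about 14 s of the 48 s allowed.

**What I did:** I gripped the carrier by its knob and lifted it clear of the other carrier and the end stops. I set it on rail2 about 55 mm from the free end and slid it along. It met the block at about 2.4 N, which put the block face roughly 157 mm out. I backed off about 1.5 mm, lowered it into the pocket, opened the fingers and retreated straight up.

**Last checks:**
- **Height:** the plate is level (within about 0.5°) and 5.6 mm lower than it sat on rail1. The knob top is 5.8 mm lower. The pocket calls for 5.5 mm, so it is fully home.
- **Forces:** none of the wrist readings I took went above about 3 N. I read the force only at the end of each move, so brief peaks in between were not seen.
- **Other carrier:** its knob measures (0.5585, -0.0275), against (0.5586, -0.0275) at the start.
- **Bystanders:** the ones visible in the last pictures look untouched, but I did not measure them.
- **Disagreements:** the cameras differed by 1–2 mm, so I corrected them against the robot's position when it gripped the knob. They had put the block face about 2 mm nearer than I felt it.

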